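# Sort left and right cable clamps and stamp the batch

## Robot

A 6-joint arm with a two-finger parallel gripper is mounted at the origin on the work surface. World frame = base frame: x ahead of the robot, y to its left, z up, the work surface at z = 0. Lengths are in mm, angles in rad, forces in N, time in s.
With the tool pointing down it reaches from about 350 to 875 mm from the base axis. Payload 4.2 kg.
Tool frame: the origin (TCP) lies between the finger pads; the fingertips stand 25 mm ahead of it and the grasp point (between the pads) lies 6 mm ahead of it; z points along the fingers, y is the line along which they close (so a half turn about z gives the same grasp; the last joint's range is limited). The gripper opens to 85 mm and grips with 20 to 120 N. Pads are 22 mm wide; open, the fingers measure 114 mm over their backs; the gripper's body (76 mm by 85 mm) begins 54 mm behind the grasp point. The pads swing forward as they close: fully open they stand 13 mm farther back than shut.
Start: joints at [1.444, 0.385, 0.008, 0, -1.194, -0.259], TCP at [235.155, 579.052, 223.612] pointing down, gripper open.
Joint ranges: [-3.14, 3.14], [-1.21, 2.06], [-1.07, 1.41], [-3.16, 2.05], [-2.99, -0.16], [-3.1, 3.1]. Speed limits (rad/s): [2.79, 2.79, 3.14, 3.14, 3.14, 3.14].

## Interface

Orientations are given as a unit quaternion [x, y, z, w].
In Python, from bench import read_state, get_image, job_done gives the robot as it stands.
- The arm moves only by the tool play_rows, never from a script. Its argument "series" is a list of rows, each a list of 6 numbers: the shift along the world's x, y, z in mm, then the turn, a rotation vector about the world's x, y, z in units of 6 degrees (1.0 is 6 degrees). A call has 1 to 20 rows; each row shifts and turns the commanded pose from where the row before left it; what a row does not reach is not made up. A row lasts 1/12 s, in which the tool goes at most 41.7 mm and 7.16 degrees, less where a joint would pass 70% of its speed; a pose out of reach is approached as far as the arm can. A call is refused whole if a number of a shift passes 41.7 or a number of a turn 1, either way. A call with a gripper value outside its range is refused whole. "gripper" is the opening, from 0 (shut) to 1 (fully open), set as the call begins (left out, the last holds). The fingers move at their own pace and stop on an object; the grip force is fixed at half the most. Time passes only in rows, so rows that do not move let the fingers close. It gives the time, the measured TCP pose, the force, the opening and the grip force at its end, in the units of the state.
- read_state(): the state, without advancing time (a new reading comes with each control period).
- get_image(name): name is "scene" or "top"; returns a dict with "image" (480x640x3 uint8, red, green, blue), "fx", "fy", "cx", "cy" (pixels), "dist_coeffs" ([k1, k2, p1, p2, k3] as OpenCV has them; the pictures are not rectified), "eye" and "rotation" of the camera in the world. Camera axes: x right, y down, z forward; pixel columns grow to the right and rows downward; lengths in mm; the calibration is good to about 2 mm. A picture is of the moment at which its call begins. There is no depth.
- job_done(): hands the job in; it is judged then, once.
The state is a dict: "clock": time; "joints": joint angles; "joint_vel": joint speeds; "joint_efforts": joint torques, N m; "position": TCP position; "ee_rot": TCP orientation; "contact_force": force on the tool from outside, world axes, zero at the start; "wrist_torque": the same for the moment, N m; "gripper_width": finger opening in mm; "grasp_force": force on a finger pad.
Only numpy, scipy, OpenCV 4.12 (cv2) and the standard library are available. Lean on these libraries where they do the work, as an engineer would, in place of code of your own. Each camera call takes 0.05 s, during which the arm holds its last target. There are 200 camera calls.

## Task

First lock the tray rack: turn the cam by its black handle until its high point bears squarely on the sprung plunger, and leave it there. Then sort all the loose cable clamps, standing flat on their bases with the tab up, into the two trays, left-hand ones in the tray with the left-hand sample and right-hand ones in the tray with the right-hand sample. When all are in, stamp the batch card: press the treadle of the blue press right down to its stop, keep it there a moment, and let it come up again; leave everything else on the bench where it is.

Things in the scene. Friction and masses are not known exactly. Their poses are not given: they have to be found in the camera images.
- left1_mid (a point): Left-hand cable clamp, may be absent. Aluminium: base 56 x 26 x 6 mm along its x; in the middle an upright tab 28 mm long (x), 9 thick, its top 46 above the underside; at the +x end a flat toe (20 mm of x, 6 thick) juts 22 mm to its +y: left seen from above with the toe end away from you. Point: in the tab, 23 mm above the underside. 100 g, stands on its base, any yaw.
- left2_mid (a point): Left-hand cable clamp, may be absent. Aluminium: base 56 x 26 x 6 mm along its x; in the middle an upright tab 28 mm long (x), 9 thick, its top 46 above the underside; at the +x end a flat toe (20 mm of x, 6 thick) juts 22 mm to its +y: left seen from above with the toe end away from you. Point: in the tab, 23 mm above the underside. 100 g, stands on its base, any yaw.
- left3_mid (a point): Left-hand cable clamp, may be absent. Aluminium: base 56 x 26 x 6 mm along its x; in the middle an upright tab 28 mm long (x), 9 thick, its top 46 above the underside; at the +x end a flat toe (20 mm of x, 6 thick) juts 22 mm to its +y: left seen from above with the toe end away from you. Point: in the tab, 23 mm above the underside. 100 g, stands on its base, any yaw.
- right1_mid (a point): Right-hand cable clamp, may be absent. Aluminium: base 56 x 26 x 6 mm along its x; in the middle an upright tab 28 mm long (x), 9 thick, its top 46 above the underside; at the +x end a flat toe (20 mm of x, 6 thick) juts 22 mm to its -y: right seen from above with the toe end away from you. Point: in the tab, 23 mm above the underside. 100 g, stands on its base, any yaw.
- right2_mid (a point): Right-hand cable clamp, may be absent. Aluminium: base 56 x 26 x 6 mm along its x; in the middle an upright tab 28 mm long (x), 9 thick, its top 46 above the underside; at the +x end a flat toe (20 mm of x, 6 thick) juts 22 mm to its -y: right seen from above with the toe end away from you. Point: in the tab, 23 mm above the underside. 100 g, stands on its base, any yaw.
- right3_mid (a point): Right-hand cable clamp, may be absent. Aluminium: base 56 x 26 x 6 mm along its x; in the middle an upright tab 28 mm long (x), 9 thick, its top 46 above the underside; at the +x end a flat toe (20 mm of x, 6 thick) juts 22 mm to its -y: right seen from above with the toe end away from you. Point: in the tab, 23 mm above the underside. 100 g, stands on its base, any yaw.
- tray_left_floor (a point): Centre of the inner floor of the fixed blue tray for left-hand clamps, 12 mm above the bench. Inside 202 mm along its x, 108 along y; walls 4 thick, 22 high. Two like trays lie side by side on a rack; which is on which side varies. On a ledge 136 mm to +x, top 12 mm above the bench, a fixed left-hand sample clamp marks the tray (toe end to +x).
- tray_right_floor (a point): Centre of the inner floor of the fixed blue tray for right-hand clamps, 12 mm above the bench. Inside 202 mm along its x, 108 along y; walls 4 thick, 22 high. Two like trays lie side by side on a rack; which is on which side varies. On a ledge 136 mm to +x, top 12 mm above the bench, a fixed right-hand sample clamp marks the tray (toe end to +x).
- cam (a joint): Angle of the rack's cam lock, rad, positive counter-clockwise from above: 0 when the high point bears squarely on the plunger, -2.4 to -0.9 at the start, stops at -2.6 and 0.9. Light friction (under 0.15 N m); it stays where it is left.
- cam_axis (a point): On the cam's upright axis, 58 mm above the bench, in its black bar handle (12 mm wide, 56 long, 40 to 66 mm above the bench, centred on the axis, pointing to the high point; white dot at that end). Fixed to the rack, axes as the trays'. The plunger is on its +y side, by the trays; guide block 43 to 63 mm off, 48 high. The bar lies along this y at cam = 0, and turned by the angle from it otherwise.
- cam_lobe (a point): High point of the steel eccentric disc (44 mm across, centre 6 mm off the axis, top 34 mm above the bench): on its rim, 28 mm from the axis, 26 mm above the bench; turns with the cam. It should end facing the flat brass head of the sprung plunger.
- treadle (a joint): Angle of the stamp press's treadle, rad: 0 up at rest, 0.30 right down on its stop. Spring return: at the pad about 3 N starts it and about 10 N brings it to the stop.
- treadle_pad (a point): Pressing point in the middle of the ribs on top of the treadle, 105 mm from the hinge, moving with it: 71 mm above the bench at rest, 40 at the stop. The treadle is an aluminium plate 133 x 70 x 8 mm hinged at its far end in front of the blue press, sloping up towards the robot at rest (0.30 rad), level at the stop.
- treadle_hinge (a point): Middle of the treadle's hinge, 36 mm above the bench, fixed to the press: x points from the treadle to the press, y along the hinge. The ram and the blue arm (190 to 240 mm high) begin 45 mm behind it.
- screwdriver: Screwdriver with a red handle, 170 mm long, lying among the clamps; not part of the job. Origin at the middle of its underside.
- tape: Roll of black tape, 84 mm across, 24 mm high, lying flat; not part of the job. Origin at the middle of its underside.
- bottle: Clear drinking bottle with a red cap, 210 mm high, standing at the back; not part of the job. Origin at the middle of its underside.
- jar: Clear jar with a white cap, 75 mm high, standing at the back; not part of the job. Origin at the middle of its underside.
- wrench: Wrench, 160 mm long, lying near the robot; not part of the job. Origin at the middle of its underside.

How it is judged:
By the outcome, as a careful person would: the job done as asked, in the order asked, and still so for the second after the job is handed in, with the robot touching nothing.
Of left1, left2, left3, right1, right2, right3 only 4 to 6 are there at a start; the rules pass over those that are not, and their reading is None.
At some moment in a run one of left1, left2, left3, right1, right2, right3 may be knocked a few centimetres aside while the robot is not near it.
Once in a run the grip may slacken for a moment while it holds something.
It also fails if it takes over 210 s, if anything falls off the work surface, if the arm or the gripper's body presses on something with over 40 N, if the wrist force passes 120 N, or if a joint passes its speed limit or range.

## Working session

There is one attempt and no reset: what is moved stays moved. The work goes in short steps, Python scripts to look and compute and a tool call to move; the robot and the scene stay as the last step left them, time stands still between calls to the robot, and variables do not carry over. Pictures are saved under pics/ and viewed, at most 14 in all, crops included, and the job is handed in when it is done.

Besides the shell and the picture viewer there is one more tool, called after "Emit:" as a command line: name --pt "numbers of a row" for each row, then --argument value for the rest. play_rows: Moves the arm, as the interface text tells. Its arguments: {"type":"object","properties":{"series":{"type":"array","items":{"type":"array","items":{"type":"number"}}},"gripper":{"type":"number"}},"required":["series"]}

```bash
mkdir -p pics; ls; cat > h.py <<'E'
import numpy as np, cv2, json
from bench import read_state, get_image, job_done
def grab(n, save=None):
    d=get_image(n)
    if save: cv2.imwrite('pics/'+save+'.png', d['image'][:,:,::-1])
    return d
def K(d): return np.array([[d['fx'],0,d['cx']],[0,d['fy'],d['cy']],[0,0,1.]])
def ray(d,uv,z):
    uv=np.array(uv,float).reshape(-1,1,2)
    p=cv2.undistortPoints(uv,K(d),np.array(d['dist_coeffs'],float)).reshape(-1,2)
    v=np.c_[p,np.ones(len(p))]@np.array(d['rotation']).T
    e=np.array(d['eye']); return e+v*((z-e[2])/v[:,2])[:,None]
def proj(d,P):
    R=np.array(d['rotation']); P=np.array(P,float).reshape(-1,3)
    r,_=cv2.Rodrigues(R.T)
    return cv2.projectPoints(P,r,-R.T@np.array(d['eye']),K(d),np.array(d['dist_coeffs'],float))[0].reshape(-1,2)
E
python3 - <<'E'
from h import *
for n in('top','scene'):
    d=grab(n,n+'0'); print(n,d['eye'],np.round(d['rotation'],3).tolist(),d['fx'],d['dist_coeffs'])
    print(np.round(ray(d,[[0,0],[639,0],[0,479],[639,479]],0)))
print(read_state())
E
```

```text
pics
top [ 308.15595581   -7.38768755 1286.14353996] [0.714, -0.691, 0.078, -0.079] 611.2976586626199 [0.066623 0.       0.       0.       0.      ]Traceback (most recent call last):
  File "<stdin>", line 4, in <module>
  File "h.py", line 11, in ray
    v=np.c_[p,np.ones(len(p))]@np.array(d['rotation']).T
      ~~~~~~~~~~~~~~~~~~~~~~~~^~~~~~~~~~~~~~~~~~~~~~~~~~
ValueError: matmul: Input operand 1 has a mismatch in its core dimension 0, with gufunc signature (n?,k),(k,m?)->(n?,m?) (size 4 is different from 3)
```

```bash
sed -i "s/np.array(d\['rotation'\])/Rotation.from_quat(d['rotation']).as_matrix()/; 1a from scipy.spatial.transform import Rotation" h.py
python3 - <<'E'
from h import *
for n in('top','scene'):
    d=grab(n,n+'0'); print(n,d['eye'],np.round(d['rotation'],3).tolist(),d['fx'],d['dist_coeffs'])
    print(np.round(ray(d,[[0,0],[639,0],[0,479],[639,479]],0)))
print(read_state())
E
```

```text
top [ 308.15595581   -7.38768755 1286.14353996] [0.714, -0.691, 0.078, -0.079] 611.2976586626199 [0.066623 0.       0.       0.       0.      ]
[[1143.  737.    0.]
 [1191. -732.    0.]
 [ 107.  589.    0.]
 [ 147. -646.    0.]]
scene [1040.26616789  373.49171988 1000.65987274] [0.403, 0.868, -0.261, -0.129] 485.2659349669407 [0.0125433 0.        0.        0.        0.       ]
[[  484. -1533.     0.]
 [-1036.   203.     0.]
 [ 1307.  -135.     0.]
 [  551.   765.     0.]]
{'clock': 0.15, 'joints': array([ 1.44360122e+00,  3.85398640e-01,  6.92681281e-03, -3.21494620e-04,
       -1.19402885e+00, -2.58603384e-01]), 'joint_vel': array([-3.85115517e-04, -3.25149767e-03,  3.96098824e-03,  1.04000780e-03,
        6.11651600e-05, -4.39722926e-04]), 'joint_efforts': array([-2.86463983e-04, -3.92679977e+01,  1.88581806e+01,  4.18859929e+00,
       -3.41484541e-03, -9.24828747e-07]), 'position': array([235.0084295 , 578.63499456, 222.76106875]), 'ee_rot': array([ 9.81440829e-01, -1.91763266e-01, -9.31484243e-05,  8.60144678e-04]), 'contact_force': array([ 0.00478405, -0.52303663,  0.42927558]), 'wrist_torque': array([0.0120838 , 0.03016618, 0.00164727]), 'grasp_force': 0.0, 'gripper_width': 85.5394511961869}
```

View pics/top0.png

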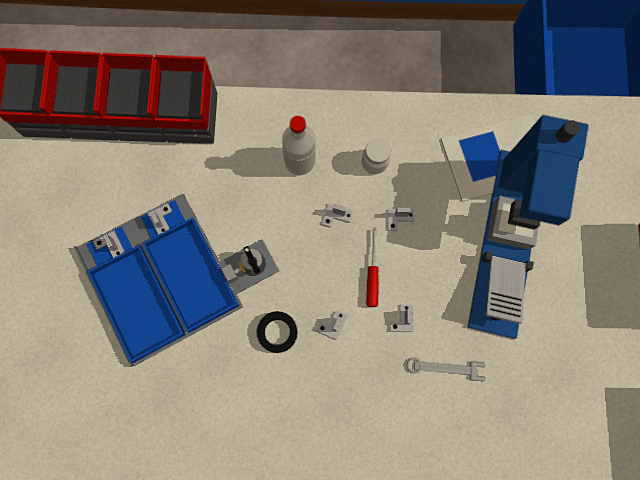

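View pics/scene0.png

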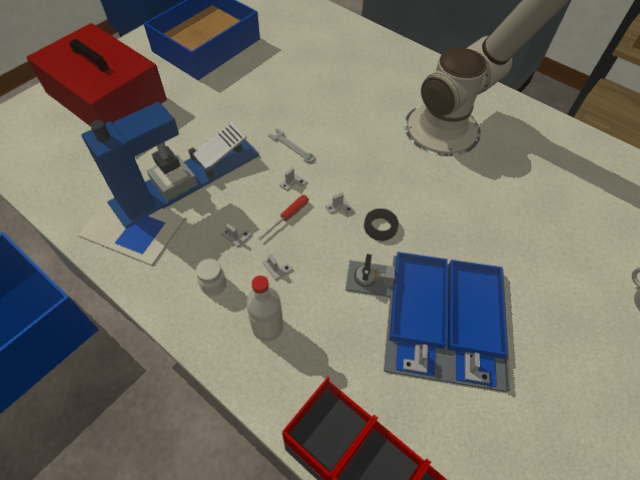

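```bash
python3 - <<'E'
import cv2,numpy as np
t=cv2.imread('pics/top0.png')
c=[(337,215),(401,218),(332,324),(402,318),(108,243),(160,215),(248,265),(505,290)]
w=[25]*6+[35,50]
ims=[cv2.resize(t[y-k:y+k,x-k:x+k],(200,200),interpolation=cv2.INTER_CUBIC) for (x,y),k in zip(c,w)]
cv2.imwrite('pics/m.png',np.vstack([np.hstack(ims[:4]),np.hstack(ims[4:])]))
E
```

```text
(no output)
```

View pics/m.png

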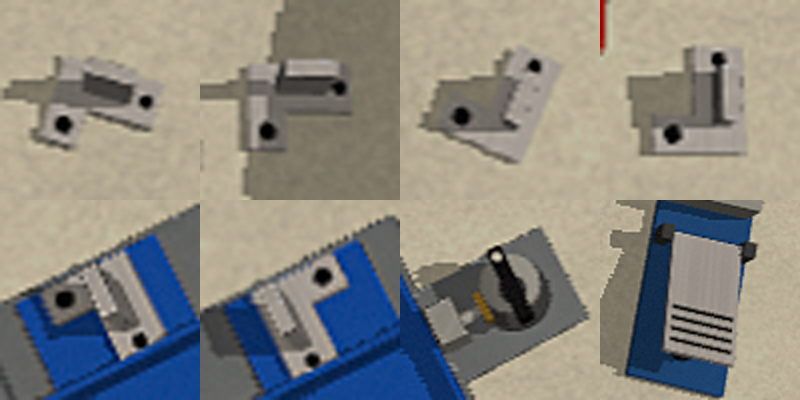

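```bash
cat > det.py <<'E'
from h import *
def blobs(d,m,box,amin=3,amax=1e9):
    x0,y0,x1,y1=box; n,_,s,c=cv2.connectedComponentsWithStats(m[y0:y1,x0:x1].astype(np.uint8))
    return [(c[i]+[x0,y0],s[i,4]) for i in range(1,n) if amin<=s[i,4]<=amax]
def holes(d,cx,cy,k=22,thr=45):
    # subpixel: upsampled, dark blobs
    im=d['image'][cy-k:cy+k,cx-k:cx+k]; g=cv2.resize(im.max(2),None,fx=8,fy=8,interpolation=cv2.INTER_CUBIC)
    n,_,s,c=cv2.connectedComponentsWithStats((g<thr).astype(np.uint8))
    return [(np.round((c[i]+.5)/8-.5+[cx-k,cy-k],2),int(s[i,4])) for i in range(1,n) if s[i,4]>150]
E
python3 - <<'E'
from det import *
d=grab('top')
im=d['image'].astype(int)
for c in [(337,215),(401,218),(332,324),(402,318),(108,243),(160,215)]:
    print(c,[(p.tolist(),a,np.round(ray(d,p,18 if c[0]<200 else 6)[0,:2],1).tolist()) for p,a in holes(d,*c,thr=50)])
m=(im[:,:,2]>im[:,:,0]*1.8)&(im[:,:,2]>60)
m[:, :70]=0;m[:,250:]=0;m[:190]=0;m[370:]=0
mm=cv2.morphologyEx(m.astype(np.uint8),cv2.MORPH_OPEN,np.ones((5,5)))
cs,_=cv2.findContours(mm,cv2.RETR_EXTERNAL,cv2.CHAIN_APPROX_NONE)
for c in cs:
    if cv2.contourArea(c)<300: continue
    r=cv2.minAreaRect(c); b=cv2.boxPoints(r); print(b.tolist())
    for z in(22,34):
        q=ray(d,b,z)[:,:2]; print(z,q.round(1).tolist(),np.linalg.norm(np.diff(np.r_[q,q[:1]],axis=0),axis=1).round(1),q.mean(0).round(1))
# handle
print('bar',holes(d,248,263,k=20,thr=30))
k=20;g=d['image'][240:285,230:270]; ys,xs=np.where(g.min(2)>170); print('white',list(zip(xs+230,ys+240,g.min(2)[ys,xs])))
E
python3 -c "
import cv2,numpy as np
t=cv2.imread('pics/top0.png');s=cv2.imread('pics/scene0.png')
a=cv2.resize(t[180:370,70:280],(800,600)[:1]+(724,)[:1]) if 0 else cv2.resize(t[190:370,70:280],(700,600),interpolation=cv2.INTER_CUBIC)
cv2.imwrite('pics/rack.png',a)"
```

```text
(337, 215) [([347.97, 214.95], 373, [657.5, -74.5]), ([327.35, 220.59], 685, [643.4, -30.2])]
(401, 218) [([403.68, 212.26], 428, [667.4, -195.0]), ([410.27, 214.44], 541, [662.9, -209.2]), ([392.42, 225.4], 777, [637.2, -170.8])]
(332, 324) [([340.19, 315.03], 373, [440.6, -62.5]), ([321.93, 327.61], 862, [413.4, -25.1])]
(402, 318) [([405.97, 307.43], 446, [461.1, -199.5]), ([405.61, 316.53], 782, [442.2, -198.7]), ([394.61, 326.02], 795, [421.7, -175.9])]
(108, 243) [([98.72, 242.41], 988, [576.7, 450.5]), ([117.53, 252.73], 517, [555.8, 409.2])]
(160, 215) [([165.22, 208.66], 729, [655.1, 318.1]), ([162.69, 229.66], 458, [608.7, 319.5])]
[[74.1923599243164, 249.13955688476562], [128.76141357421875, 222.19186401367188], [185.08786010742188, 336.2528991699219], [130.518798828125, 363.2005920410156]]
22 [[559.8, 497.8], [621.6, 391.1], [386.1, 253.4], [329.8, 357.9]] [123.4 272.8 118.7 269.2] [474.3 375.1]
34 [[557.4, 493.1], [618.7, 387.3], [385.4, 250.9], [329.6, 354.4]] [122.2 270.2 117.5 266.7] [472.8 371.4]
[[131.40000915527344, 220.80001831054688], [183.40000915527344, 194.80001831054688], [239.40000915527344, 306.8000183105469], [187.40000915527344, 332.8000183105469]]
22 [[624.9, 385.9], [686.2, 280.9], [449.3, 146.7], [393.2, 249.3]] [121.6 272.2 116.9 268.9] [538.4 265.7]
34 [[621.9, 382.1], [682.6, 278.1], [448.0, 145.3], [392.4, 246.9]] [120.4 269.6 115.8 266.4] [536.2 263.1]
bar [(array([245.58, 247.36]), 407), (array([252.31, 261.8 ]), 8055)]
white [(np.int64(246), np.int64(249), np.uint8(175)), (np.int64(247), np.int64(249), np.uint8(177)), (np.int64(246), np.int64(250), np.uint8(171)), (np.int64(247), np.int64(250), np.uint8(174))]
```

View pics/rack.png

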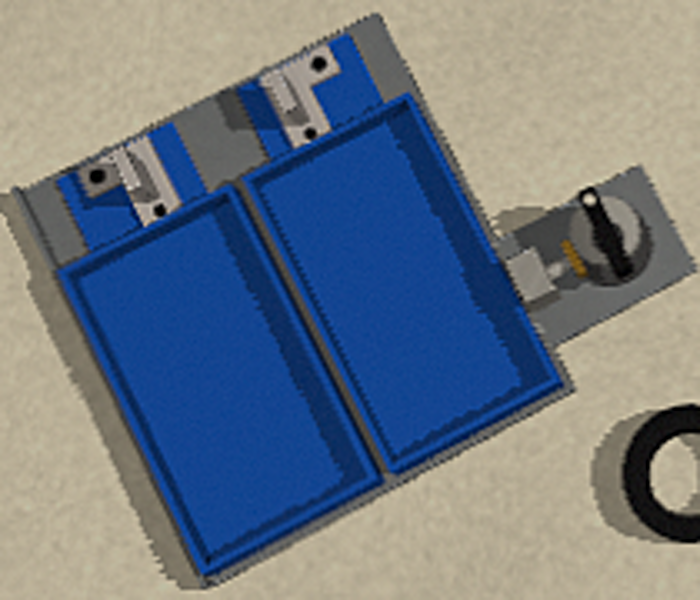

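```bash
cat > loc.py <<'E'
from det import *
def clampfit(local,pts):
    # rigid 2D fit of local (N,2) to pts; returns centre,yaw
    a=complex(*(pts[0]-pts[1]));b=complex(*(local[0]-local[1])); th=np.angle(a/b)
    R=np.array([[np.cos(th),-np.sin(th)],[np.sin(th),np.cos(th)]])
    return (pts-local@R.T).mean(0),th,abs(a)/abs(b)
E
python3 - <<'E'
from loc import *
d=grab('top'); f=lambda P:np.array(P)/3.3333+[70-.35,190-.35]
out=np.array([[-105,58],[-105,-58],[105,-58],[105,58]])
T={}
for n,P in dict(L=[(58,268),(232,186),(382,482),(205,573)],R=[(243,178),(410,95),(565,385),(393,473)]).items():
    q=ray(d,f(P),34)[:,:2]; print(n,q.round(1).tolist(),np.linalg.norm(np.diff(np.r_[q,q[:1]],axis=0),axis=1).round(1))
    ax=(q[0]+q[1]-q[2]-q[3]); th=np.arctan2(ax[1],ax[0]); T[n]=(q.mean(0),th); print('centre',q.mean(0).round(1),'yaw',np.degrees(th).round(2))
yaw=(T['L'][1]+T['R'][1])/2
R=np.array([[np.cos(yaw),-np.sin(yaw)],[np.sin(yaw),np.cos(yaw)]])
print('sep in rack', (T['L'][0]-T['R'][0])@R)
H=dict(L=[(98.72,242.41),(117.53,252.73)],R=[(165.22,208.66),(162.69,229.66)])
for n in'LR':
    s=T[n][0]+R@[136,0]; print(n,'sample hole local toe,base',((ray(d,H[n],18)[:,:2]-s)@R).round(1).tolist())
bar=ray(d,f([(606,236),(588,195),(625,275)]),66)[:,:2]; print('cam axis',bar,'bar deg',np.degrees(np.arctan2(*(bar[1]-bar[2])[::-1])), 'rack rel R tray',(bar[0]-T['R'][0])@R, 'yaw',np.degrees(yaw))
C=dict(c1=[(327.35,220.59),(347.97,214.95)],c2=[(392.42,225.4),(410.27,214.44)],c3=[(321.93,327.61),(340.19,315.03)],c4=[(394.61,326.02),(405.97,307.43)])
for n,h in C.items():
    sg=1 if n in('c1','c2') else -1
    c,th,r=clampfit(np.array([[18,24*sg],[-22,0]]),ray(d,h,6)[:,:2]); print(n,c.round(1),np.degrees(th).round(1),'scale',round(r,3), 'tabtop px',proj(d,[[*c,46]]).round(1))
E
```

```text
L [[514.4, 461.9], [569.5, 360.8], [389.3, 252.9], [332.8, 353.5]] [115.1 210.  115.3 211.5]
centre [451.5 357.3] yaw 30.87
R [[574.8, 354.5], [632.0, 254.8], [451.3, 146.0], [394.9, 246.8]] [114.9 210.9 115.5 209.7]
centre [513.2 250.5] yaw 30.99
sep in rack [  1.92894859 123.33294001]
L sample hole local toe,base [[19.2, 15.6], [-19.9, -9.1]]
R sample hole local toe,base [[20.4, -15.0], [-18.7, 10.1]]
cam axis [[539.05587223 122.59901774]
 [564.19245802 134.98150591]
 [515.39235482 109.7790907 ]] bar deg 27.313723006784976 rack rel R tray [ -43.59669646 -122.99032439] yaw 30.928714099496347
c1 [662.6 -53.2] 76.7 scale 0.997 tabtop px [[339.  207.3]]
c2 [ 661.9 -187.4] 92.8 scale 0.991 tabtop px [[402.9 209.6]]
c3 [420.5 -54.1] 157.1 scale 0.991 tabtop px [[336.7 322.9]]
c4 [ 439.4 -199.7] 180.0 scale 0.985 tabtop px [[409.1 315.9]]
```

Emit:
play_rows --pt "15.2 -22.8 -2 0 0 -1" --pt "15.2 -22.8 -2 0 0 -1" --pt "15.2 -22.8 -2 0 0 -1" --pt "15.2 -22.8 -2 0 0 -1" --pt "15.2 -22.8 -2 0 0 -1" --pt "15.2 -22.8 -2 0 0 -1" --pt "15.2 -22.8 -2 0 0 -1" --pt "15.2 -22.8 -2 0 0 -1" --pt "15.2 -22.8 -2 0 0 -1" --pt "15.2 -22.8 -2 0 0 -1" --pt "15.2 -22.8 -2 0 0 -1" --pt "15.2 -22.8 -2 0 0 -1" --pt "15.2 -22.8 -2 0 0 -1" --pt "15.2 -22.8 -2 0 0 -1" --pt "15.2 -22.8 -2 0 0 -1" --pt "15.2 -22.8 -2 0 0 -1" --pt "15.2 -22.8 -2 0 0 -1" --pt "15.2 -22.8 -2 0 0 -1" --pt "15.2 -22.8 -2 0 0 -1" --pt "15.2 -22.8 -2 0 0 -1" --gripper 0.4

```text
clock: 1.92
position: [539.7, 121.8, 183.5]
ee_rot: [-0.322, 0.947, 0.0, -0.0]
contact_force: [-0.1, 0.2, -0.8]
gripper_width: 34.3
grasp_force: 0.0
```

Emit:
play_rows --pt "0 0 -10 0 0 -0.9" --pt "0 0 -10 0 0 -0.9" --pt "0 0 -10 0 0 0" --pt "0 0 -10 0 0 0" --pt "0 0 0 0 0 0" --pt "0 0 0 0 0 0"

```text
clock: 2.42
position: [538.8, 123.2, 143.0]
ee_rot: [-0.235, 0.972, -0.0, -0.001]
contact_force: [0.2, 0.4, 0.6]
gripper_width: 34.2
grasp_force: 0.0
```

Emit:
play_rows --pt "0 0 -10 0 0 0" --pt "0 0 -10 0 0 0" --pt "0 0 -10 0 0 0" --pt "0 0 -10 0 0 0" --pt "0 0 -10 0 0 0" --pt "0 0 -10 0 0 0" --pt "0 0 -10 0 0 0" --pt "0 0 -8 0 0 0" --pt "0 0 0 0 0 0"

```text
clock: 3.17
position: [537.9, 122.4, 63.4]
ee_rot: [-0.234, 0.972, -0.0, -0.002]
contact_force: [-0.3, -0.5, 0.1]
gripper_width: 34.3
grasp_force: 0.0
```

Emit:
play_rows --pt "0 0 0 0 0 0" --pt "0 0 0 0 0 0" --pt "0 0 0 0 0 0" --pt "0 0 0 0 0 0" --pt "0 0 0 0 0 0" --pt "0 0 0 0 0 0" --gripper 0

```text
clock: 3.67
position: [539.3, 123.1, 66.0]
ee_rot: [-0.234, 0.972, 0.0, 0.0]
contact_force: [0.1, -0.1, 0.4]
gripper_width: 0.2
grasp_force: 0.0
```

```bash
python3 - <<'E'
from h import *
d=grab('scene');t=grab('top')
a=cv2.resize(d['image'][200:320,290:450],(800,600),interpolation=cv2.INTER_CUBIC)
b=cv2.resize(t['image'][210:310,190:290],(600,600),interpolation=cv2.INTER_CUBIC)
cv2.imwrite('pics/g1.png',np.hstack([cv2.resize(a,(450,337)),cv2.resize(b,(337,337))])[:,:,::-1])
E
```

```text
(no output)
```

View pics/g1.png

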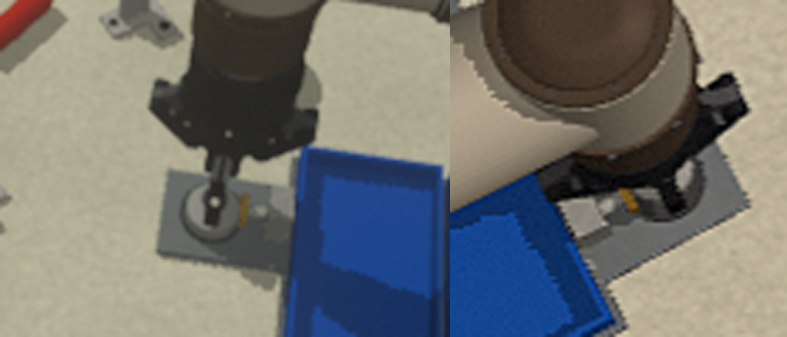

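```bash
python3 - <<'E'
from h import *
d=grab('scene');t=grab('top')
f=lambda p:(np.array(p)-[290,200])*450/160
for z in(41,66,100): print(z,f(proj(d,[[539,122.6,z]])[0]), (proj(t,[[539,122.6,z]])[0]-[190,210])*3.37+[450,0])
# bar dot end in scene: px of white
print('dot scene->world z66',ray(d,np.array([213,203])/(450/160)+[290,200],66), 'dot top->', ray(t,(246.5,249.5),66))
print(read_state()['position'])
E
```

```text
41 [214.03332707 189.79122046] [661.00082653 177.81136378]
66 [217.22291421 174.1745152 ] [657.08589928 170.10994539]
100 [221.76325015 151.94909179] [651.50712991 159.13734841]
dot scene->world z66 [[562.11025238 135.58155528  66.        ]] dot top-> [[561.41425809 133.91122171  66.        ]]
[539.20059771 123.07851473  65.71745304]
```

```bash
python3 - <<'E'
from h import *
d=grab('scene');t=grab('top')
g=lambda x:np.clip(255*(x/255.)**.5,0,255).astype(np.uint8)
a=cv2.resize(g(d['image'][225:295,335:400]),(400,430),interpolation=cv2.INTER_CUBIC)
b=cv2.resize(g(t['image'][225:285,220:280]),(400,430),interpolation=cv2.INTER_CUBIC)
cv2.imwrite('pics/g2.png',np.hstack([a,b])[:,:,::-1])
E
```

```text
(no output)
```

View pics/g2.png

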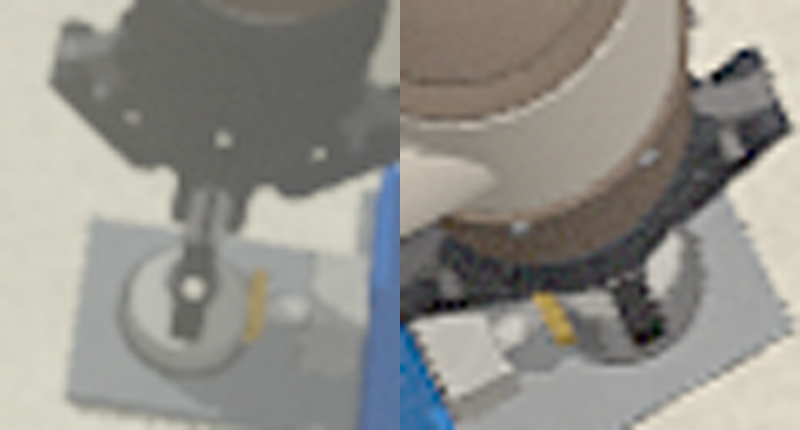

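Emit:
play_rows --pt "0 0 -2 0 0 0" --pt "0 0 -2 0 0 0" --pt "0 0 0 0 0 0"

```text
clock: 4.22
position: [538.8, 122.9, 61.0]
ee_rot: [-0.234, 0.972, -0.0, -0.001]
contact_force: [0.5, -0.0, -0.8]
gripper_width: 0.1
grasp_force: 0.0
```

```bash
python3 - <<'E'
from h import *
for i in range(4):
    d=get_image('scene'); s=read_state(); print(s['clock'],s['position'].round(1),s['contact_force'].round(1),s['wrist_torque'].round(2),s['gripper_width'],s['grasp_force'],s['joints'].round(3))
E
```

```text
4.2667 [538.9 122.9  61.2] [-0.3  0.4  0.3] [-0.04  0.01  0.04] 0.08685179516524014 0.0 [ 0.518  0.437 -0.374 -0.    -0.76  -1.615]
4.3167 [539.  123.   61.4] [ 0.9 -0.2  0.1] [ 0.   -0.04 -0.04] -0.1874206086042501 0.0 [ 0.518  0.437 -0.374  0.    -0.76  -1.615]
4.3667 [539.1 123.   61.5] [-0.5  0.2 -0.2] [-0.04  0.01 -0.03] -0.1602875339031066 0.0 [ 0.518  0.436 -0.374  0.    -0.76  -1.615]
4.4167 [539.2 123.1  61.6] [ 0.2 -0.   0.3] [-0.    0.04  0.03] -0.14933585954794656 0.0 [ 0.518  0.436 -0.374  0.    -0.76  -1.615]
```

Emit:
play_rows --pt "0 0 10 0 0 0" --pt "0 0 10 0 0 0" --pt "0 0 10 0 0 0" --pt "0 0 0 0 0 0" --pt "0 0 0 0 0 0"

```text
clock: 4.83
position: [539.8, 123.4, 93.0]
ee_rot: [-0.234, 0.972, 0.0, 0.001]
contact_force: [0.4, -0.2, 0.0]
gripper_width: -0.0
grasp_force: 0.0
```

```bash
python3 - <<'E'
from h import *
d=grab('scene')
print(read_state()['position'])
g=lambda x:np.clip(255*(x/255.)**.5,0,255).astype(np.uint8)
a=g(cv2.resize(d['image'][215:295,325:405],(560,560),interpolation=cv2.INTER_CUBIC))
cv2.imwrite('pics/g3.png',a[:,:,::-1])
p=np.array(read_state()['position'])
for dz in(-25,-15,0): print(dz,(proj(d,[p+[0,0,dz]])[0]-[325,215])*7)
E
```

```text
[539.23695507 123.1802303   92.2388089 ]
-25 [297.07056925 328.05136225]
-15 [300.34738758 312.06020772]
0 [305.35928424 287.60397004]
```

View pics/g3.png

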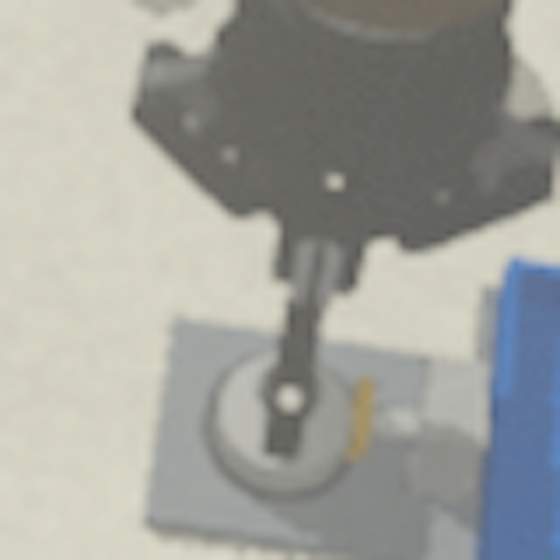

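```bash
python3 - <<'E'
from h import *
d=grab('scene'); print(d['eye'],d['rotation'])
for z in range(35,120,8): print(z,[proj(d,[[539+a*.89,123+a*.46,z]])[0].round(1).tolist() for a in(-11,0,11)])
t=grab('top','t5'); print(read_state()['position'])
g=lambda x:np.clip(255*(x/255.)**.5,0,255).astype(np.uint8)
a=g(cv2.resize(t['image'][205:285,210:290],(480,480),interpolation=cv2.INTER_CUBIC))
cv2.imwrite('pics/g4.png',a[:,:,::-1])
# robot base
print('base px',proj(d,[[0,0,0],[0,100,0],[0,-100,0]]))
E
```

```text
[1040.26616789  373.49171988 1000.65987274] [ 0.40309945  0.86754825 -0.26109999 -0.12921944]
35 [[366.7, 264.8], [366.0, 268.9], [365.2, 273.0]]
43 [[367.1, 263.0], [366.3, 267.1], [365.5, 271.3]]
51 [[367.5, 261.3], [366.7, 265.4], [365.9, 269.6]]
59 [[367.8, 259.5], [367.1, 263.6], [366.3, 267.8]]
67 [[368.2, 257.7], [367.4, 261.8], [366.6, 266.0]]
75 [[368.6, 255.8], [367.8, 260.0], [367.0, 264.2]]
83 [[369.0, 253.9], [368.2, 258.1], [367.4, 262.4]]
91 [[369.4, 252.1], [368.6, 256.3], [367.8, 260.5]]
99 [[369.7, 250.2], [368.9, 254.4], [368.1, 258.6]]
107 [[370.1, 248.2], [369.3, 252.4], [368.5, 256.7]]
115 [[370.5, 246.3], [369.7, 250.5], [368.9, 254.8]]
[538.82135172 122.9473993   91.42144291]
base px [[441.28881307 127.51829978]
 [471.56653812 143.86449194]
 [412.49734637 111.95452618]]
```

View pics/g4.png

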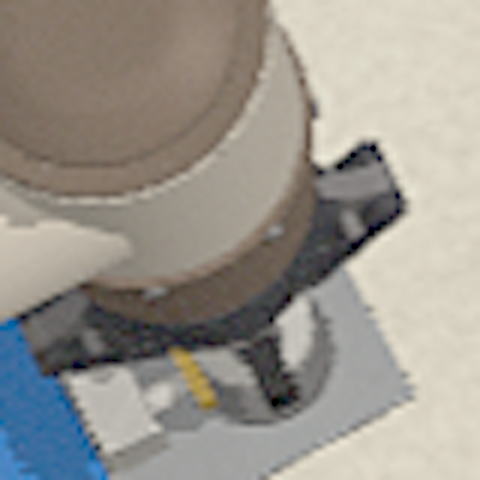

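Emit:
play_rows --pt "0 0 0 0 0 0" --pt "0 0 0 0 0 0" --pt "0 0 0 0 0 0" --pt "0 0 0 0 0 0" --gripper 0.4

```text
clock: 5.32
position: [539.0, 123.0, 91.3]
ee_rot: [-0.234, 0.972, -0.0, -0.0]
contact_force: [-0.3, -0.1, 0.0]
gripper_width: 34.1
grasp_force: 0.0
```

```bash
python3 - <<'E'
from h import *
d=grab('scene'); t=grab('top')
print(read_state()['position'],read_state()['gripper_width'])
g=lambda x:np.clip(255*(x/255.)**.45,0,255).astype(np.uint8)
a=g(cv2.resize(d['image'][230:290,335:395],(600,600),interpolation=cv2.INTER_CUBIC))
cv2.imwrite('pics/g5.png',a[:,:,::-1])
E
```

```text
[539.09548181 123.01686017  91.45919447] 34.04115009573432
```

View pics/g5.png

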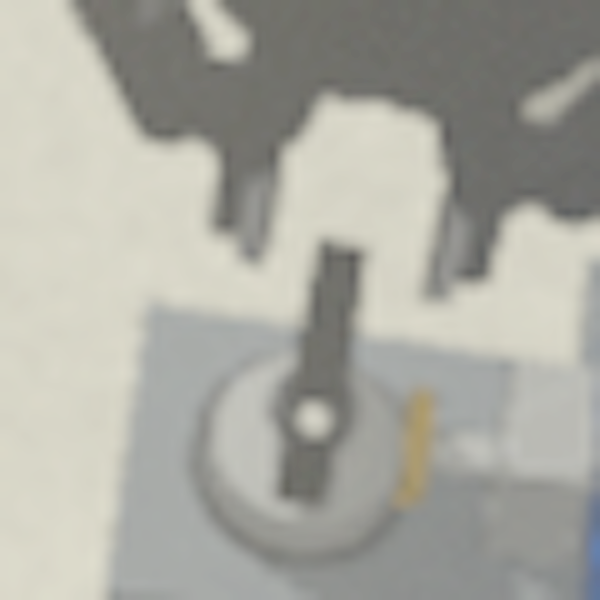

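Emit:
play_rows --pt "0 0 -8 0 0 0" --pt "0 0 -8 0 0 0" --pt "0 0 -8 0 0 0" --pt "0 0 -6 0 0 0" --pt "0 0 0 0 0 0" --pt "0 0 -2 0 0 0" --pt "0 0 -1 0 0 0" --pt "0 0 -1 0 0 0" --pt "0 0 0 0 0 0" --gripper 0

```text
clock: 6.17
position: [539.3, 123.1, 58.4]
ee_rot: [-0.234, 0.972, -0.0, 0.0]
contact_force: [-0.3, -0.4, 3.8]
gripper_width: 0.1
grasp_force: 1.9
```

Emit:
play_rows --pt "0 0 -1 0 0 0" --pt "0 0 -1 0 0 0" --pt "0 0 -1 0 0 0" --pt "0 0 0 0 0 0"

```text
clock: 6.5
position: [539.4, 123.1, 58.2]
ee_rot: [-0.235, 0.972, -0.0, 0.001]
contact_force: [-7.5, -0.5, 20.1]
gripper_width: 0.3
grasp_force: 10.2
```

Emit:
play_rows --pt "0 0 -1 0 0 0" --pt "0 0 -1 0 0 0" --pt "0 0 -1 0 0 0" --pt "0 0 0 0 0 0"

```text
clock: 6.83
position: [539.5, 123.1, 58.1]
ee_rot: [-0.236, 0.972, -0.001, 0.001]
contact_force: [-14.3, -1.0, 36.8]
gripper_width: -0.1
grasp_force: 18.4
```

Emit:
play_rows --pt "0 0 10 0 0 0" --pt "0 0 10 0 0 0" --pt "0 0 10 0 0 0" --pt "0 0 0 0 0 0"

```text
clock: 7.17
position: [540.7, 123.7, 83.7]
ee_rot: [-0.234, 0.972, 0.0, 0.002]
contact_force: [0.3, -0.3, -0.1]
gripper_width: -0.2
grasp_force: 0.0
```

Emit:
play_rows --pt "0 0 0 0 0 0" --pt "0 0 0 0 0 0" --pt "0 0 0 0 0 0" --pt "0 0 -10 0 0 0" --pt "0 0 -10 0 0 0" --pt "0 0 -10 0 0 0" --pt "0 0 -8 0 0 0" --pt "0 0 -5 0 0 0" --pt "0 0 -5 0 0 0" --pt "0 0 0 0 0 0" --gripper 0.4

```text
clock: 8.0
position: [538.5, 122.7, 32.2]
ee_rot: [-0.234, 0.972, -0.0, -0.001]
contact_force: [-0.8, 0.0, 0.2]
gripper_width: 34.3
grasp_force: 0.0
```

Emit:
play_rows --pt "0 0 0 0 0 0" --pt "0 0 0 0 0 0" --pt "0 0 0 0 0 0" --pt "0 0 0 0 0 0" --pt "0 0 0 0 0 0" --gripper 0

```text
clock: 8.42
position: [539.6, 122.6, 34.1]
ee_rot: [-0.234, 0.972, -0.0, 0.0]
contact_force: [1.5, -3.7, -0.2]
gripper_width: 10.5
grasp_force: 60.5
```

Emit:
play_rows --pt "0 0 0 0 0 0.5" --pt "0 0 0 0 0 0.5" --pt "0 0 0 0 0 0.5" --pt "0 0 0 0 0 0.5" --pt "0 0 0 0 0 0.5" --pt "0 0 0 0 0 0.5" --pt "0 0 0 0 0 0.5" --pt "0 0 0 0 0 0.5"

```text
clock: 9.08
position: [540.5, 121.5, 34.1]
ee_rot: [-0.432, 0.902, -0.001, 0.001]
contact_force: [7.0, -11.3, -1.2]
gripper_width: 10.9
grasp_force: 60.2
```

```bash
python3 - <<'E'
from h import *
s=read_state(); print(s['position'],s['contact_force'],s['wrist_torque'],s['joints'])
E
```

```text
[540.49186613 121.49772648  34.05791907] [  6.95387772 -11.34812773  -1.17460625] [-2.94561031 -1.90030782 -0.17499605] [ 0.51493688  0.47611162 -0.39815734  0.0032699  -0.69548391 -1.19439319]
```

Emit:
play_rows --pt "1 -1.5 0 0 0 0.5" --pt "1 -1.5 0 0 0 0.5" --pt "0 0 0 0 0 0.5" --pt "0 0 0 0 0 0.5" --pt "0 0 0 0 0 0.5" --pt "0 0 0 0 0 0.5" --pt "0 0 0 0 0 0.5" --pt "0 0 0 0 0 0.5"

```text
clock: 9.75
position: [542.0, 120.6, 34.1]
ee_rot: [-0.61, 0.792, -0.0, 0.001]
contact_force: [3.1, -1.9, -1.8]
gripper_width: 11.0
grasp_force: 60.4
```

Emit:
play_rows --pt "0 0 0 0 0 0.5" --pt "0 0 0 0 0 0.5" --pt "0 0 0 0 0 0.5" --pt "0 0 0 0 0 0.5" --pt "0 0 0 0 0 0.5" --pt "0 0 0 0 0 0.5" --pt "0 0 0 0 0 0.5" --pt "0 0 0 0 0 0.5"

```text
clock: 10.42
position: [543.6, 120.6, 34.1]
ee_rot: [0.762, -0.648, 0.001, -0.002]
contact_force: [7.2, -3.5, -5.5]
gripper_width: 10.9
grasp_force: 59.9
```

Emit:
play_rows --pt "1 0 0 0 0 0.5" --pt "1 0 0 0 0 0.5" --pt "0 0 0 0 0 0.5" --pt "0 0 0 0 0 0.5" --pt "0 0 0 0 0 0.5" --pt "0 0 0 0 0 0.5" --pt "0 0 0 0 0 0.5" --pt "0 0 0 0 0 0.1" --pt "0 0 0 0 0 0" --pt "0 0 0 0 0 0"

```text
clock: 11.25
position: [544.9, 121.0, 34.1]
ee_rot: [0.869, -0.495, 0.001, -0.002]
contact_force: [4.5, 0.1, -2.9]
gripper_width: 11.2
grasp_force: 60.1
```

Emit:
play_rows --pt "0 0 0 0 0 0" --pt "0 0 0 0 0 0" --pt "0 0 0 0 0 0" --pt "0 0 20 0 0 0" --pt "0 0 30 0 0 0" --pt "0 0 40 0 0 0" --pt "-15 -35 20 0 0 0" --pt "-15 -35 10 0 0 0" --pt "-15 -35 0 0 0 0" --pt "-15 -35 0 0 0 0" --pt "-15 -35 0 0 0 0" --pt "0 0 0 0 0 0" --gripper 0.4

```text
clock: 12.25
position: [464.5, -57.6, 152.9]
ee_rot: [0.868, -0.497, -0.001, 0.001]
contact_force: [0.4, 0.4, -0.9]
gripper_width: 34.1
grasp_force: 0.0
```

```bash
python3 - <<'E'
from h import *
print(read_state()['position'])
d=grab('scene'); t=grab('top','t6')
g=lambda x:np.clip(255*(x/255.)**.6,0,255).astype(np.uint8)
a=cv2.resize(d['image'][235:295,335:395],(400,400),interpolation=cv2.INTER_CUBIC)
b=cv2.resize(t['image'][235:285,220:270],(400,400),interpolation=cv2.INTER_CUBIC)
cv2.imwrite('pics/g6.png',g(np.hstack([a,b]))[:,:,::-1])
E
```

```text
[464.49771144 -57.63447577 152.91693528]
```

View pics/g6.png

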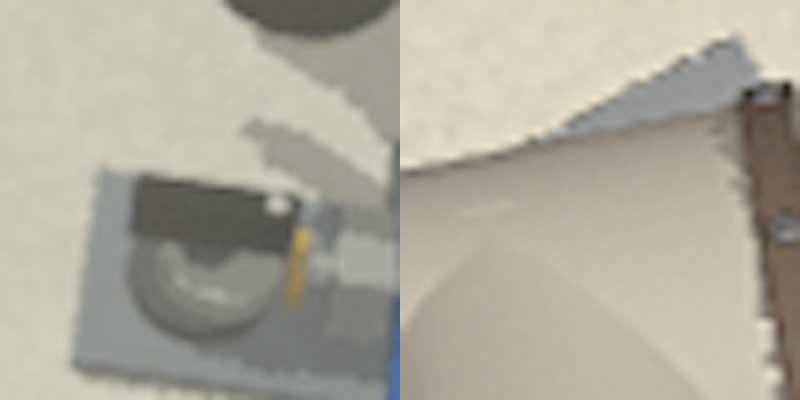

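```bash
cat >> loc.py <<'E'
LT=np.array([[18.5,24.5],[-20.5,0]]);LB=LT*[1,-1]
C0=dict(c1=(662.6,-53.2,76.7,1),c2=(661.9,-187.4,92.8,1),c3=(420.5,-54.1,157.1,-1),c4=(439.4,-199.7,180.0,-1))
def holepx(d,c,z=6):
    x,y,a,s=c;a=np.radians(a);R=np.array([[np.cos(a),-np.sin(a)],[np.sin(a),np.cos(a)]])
    p=(LT if s>0 else LB)@R.T+[x,y]; return proj(d,np.c_[p,[z,z]])
def look(d,c,z=6,thr=55):
    """refine clamp pose from nearest dark blobs"""
    h=holepx(d,c,z);out=[]
    for p in h:
        b=holes(d,int(p[0]),int(p[1]),k=7,thr=thr)
        b=[(np.hypot(*(q-p)),q,a) for q,a in b if a<1500]
        out.append(min(b,key=lambda t:t[0]) if b else None)
    if None in out: return h.round(1).tolist(),None
    P=ray(d,[o[1] for o in out],z)[:,:2]
    q,th,r=clampfit(LT if c[3]>0 else LB,P)
    return [round(float(o[0]),1) for o in out],q.round(1),round(float(np.degrees(th)),1),round(float(r),3)
E
python3 - <<'E'
from loc import *
d=grab('scene');t=grab('top')
for n,c in C0.items(): print(n,look(d,c),'|',look(t,c))
print(read_state()['joints'].round(2))
E
```

```text
c1 ([[286.1, 267.7], [268.1, 261.5]], None) | ([0.3, 0.6], array([662.5, -54.4]), 75.5, 1.008)
c2 ([[245.1, 233.6], [226.5, 232.1]], None) | ([0.4, 0.6], array([ 662.3, -188.7]), 91.7, 1.003)
c3 ([[347.8, 208.9], [329.8, 207.5]], None) | ([0.4, 0.6], array([421.5, -54.8]), 158.2, 1.004)
c4 ([[301.0, 180.9], [284.3, 185.0]], None) | ([0.5, 0.6], array([ 440.7, -200. ]), -178.9, 0.998)
[ 0.23  0.19 -0.46 -0.   -0.92  0.3 ]
```

Emit:
play_rows --pt "-7 0.5 -10 0 0 0.9" --pt "-7 0.5 -15 0 0 0.9" --pt "-7 0.5 -15 0 0 0.9" --pt "-7 0 -15 0 0 0.9" --pt "-7 0 -15 0 0 0.9" --pt "-5 0 -10 0 0 0.9" --pt "0 0 0 0 0 0.8" --pt "0 0 -10 0 0 0" --pt "0 0 -10 0 0 0" --pt "0 0 -10 0 0 0" --pt "0 0 -10 0 0 0" --pt "0 0 -8 0 0 0" --pt "0 0 -7 0 0 0" --pt "0 0 -6 0 0 0" --pt "0 0 0 0 0 0" --gripper 0.4

```text
clock: 13.7
position: [428.1, -52.1, 10.9]
ee_rot: [0.982, -0.191, -0.001, 0.0]
contact_force: [-0.4, -0.7, 0.6]
gripper_width: 34.0
grasp_force: 0.0
```

Emit:
play_rows --pt "0 0 0 0 0 0" --pt "0 0 0 0 0 0" --pt "0 0 0 0 0 0" --pt "0 0 0 0 0 0" --pt "0 0 0 0 0 0" --pt "0 0 0 0 0 0" --gripper 0

```text
clock: 14.2
position: [429.0, -52.3, 12.4]
ee_rot: [0.981, -0.192, 0.001, -0.0]
contact_force: [-0.4, 0.3, 2.3]
gripper_width: 8.0
grasp_force: 59.0
```

Emit:
play_rows --pt "0 0 10 0 0 0" --pt "0 0 15 0 0 0" --pt "0 0 20 0 0 0" --pt "0 0 20 0 0 0" --pt "0 0 15 0 0 0" --pt "3 15 10 0 0 0.8" --pt "3 20 0 0 0 0.8" --pt "3 20 0 0 0 0.8" --pt "3 20 0 0 0 0.8" --pt "4 25 0 0 0 0.8" --pt "4 25 0 0 0 0.8" --pt "4 25 0 0 0 0.8" --pt "4 25 0 0 0 0.8" --pt "4 25 0 0 0 0.8" --pt "4 25 0 0 0 0.8" --pt "4 20 0 0 0 0.8" --pt "3 15 0 0 0 0" --pt "2 15 0 0 0 0" --pt "0 0 0 0 0 0" --pt "0 0 0 0 0 0"

```text
clock: 15.87
position: [473.3, 222.8, 101.6]
ee_rot: [0.964, 0.264, -0.001, 0.0]
contact_force: [-0.6, 0.1, -1.5]
gripper_width: 7.7
grasp_force: 63.2
```

```bash
python3 - <<'E'
from loc import *
t=grab('top')
for n,c in C0.items(): print(n,look(t,c))
s=read_state();print(s['position'],s['gripper_width'],s['joints'].round(2))
E
```

```text
c1 ([0.3, 0.7], array([662.5, -54.5]), 75.5, 1.01)
c2 ([0.5, 0.6], array([ 662.3, -188.6]), 91.8, 1.002)
c3 ([[321.5, 327.8], [340.0, 315.6]], None)
c4 ([0.5, 0.6], array([ 440.6, -200. ]), -178.9, 0.998)
[473.09921659 222.13868094 101.62937556] 7.427080336981993 [ 0.75  0.34 -0.41 -0.   -0.83  1.36]
```

Emit:
play_rows --pt "0 0 -10 0 0 0" --pt "0 0 -15 0 0 0" --pt "0 0 -15 0 0 0" --pt "0 0 -15 0 0 0" --pt "0 0 -10 0 0 0" --pt "0 0 -5 0 0 0" --pt "0 0 -3 0 0 0" --pt "0 0 -2 0 0 0" --pt "0 0 -1 0 0 0" --pt "0 0 0 0 0 0" --pt "0 0 0 0 0 0"

```text
clock: 16.83
position: [474.0, 222.9, 26.5]
ee_rot: [0.964, 0.265, 0.001, -0.0]
contact_force: [-0.1, -0.3, -1.3]
gripper_width: 7.5
grasp_force: 63.2
```

Emit:
play_rows --pt "0 0 0 0 0 0" --pt "0 0 0 0 0 0" --pt "0 0 0 0 0 0" --pt "0 0 0 0 0 0" --pt "0 0 10 0 0 0" --pt "0 0 20 0 0 0" --pt "0 0 30 0 0 0" --pt "0 0 30 0 0 0" --pt "0 0 0 0 0 0" --gripper 0.4

```text
clock: 17.58
position: [477.2, 225.1, 122.8]
ee_rot: [0.964, 0.266, 0.006, -0.002]
contact_force: [0.6, 0.9, 0.6]
gripper_width: 34.1
grasp_force: 0.0
```

Emit:
play_rows --pt "-1 -15 0 0 0 0" --pt "-2 -25 0 0 0 -0.5" --pt "-2 -25 0 0 0 -0.5" --pt "-2 -25 0 0 0 -0.5" --pt "-2 -25 0 0 0 -0.5" --pt "-2 -25 0 0 0 -0.5" --pt "-2 -25 0 0 0 -0.5" --pt "-2 -25 0 0 0 -0.5" --pt "-2 -25 0 0 0 -0.5" --pt "-2 -25 0 0 0 -0.5" --pt "-2 -25 0 0 0 -0.5" --pt "-2 -25 0 0 0 0" --pt "-2 -25 0 0 0 0" --pt "-2 -25 0 0 0 0" --pt "-1 -25 0 0 0 0" --pt "-1 -25 0 0 0 0" --pt "-1 -25 0 0 0 0" --pt "-1 -10 -10 0 0 0" --pt "0 0 -15 0 0 0" --pt "0 0 0 0 0 0"

```text
clock: 19.25
position: [439.4, -202.5, 88.0]
ee_rot: [1.0, 0.005, -0.003, -0.001]
contact_force: [0.2, 0.4, -0.6]
gripper_width: 34.2
grasp_force: 0.0
```

Emit:
play_rows --pt "0 0 -15 0 0 0" --pt "0 0 -15 0 0 0" --pt "0 0 -15 0 0 0" --pt "0 0 -15 0 0 0" --pt "0 0 -8 0 0 0" --pt "0 0 -6 0 0 0" --pt "0 0 -4 0 0 0" --pt "0 0 0 0 0 0"

```text
clock: 19.92
position: [442.4, -202.1, 12.6]
ee_rot: [1.0, 0.006, -0.001, -0.0]
contact_force: [-0.0, -0.1, 0.2]
gripper_width: 34.2
grasp_force: 0.0
```

Emit:
play_rows --pt "0 0 0 0 0 0" --pt "0 0 0 0 0 0" --pt "0 0 0 0 0 0" --pt "0 0 0 0 0 0" --pt "0 0 0 0 0 0" --pt "0 0 0 0 0 0" --gripper 0

```text
clock: 20.42
position: [442.9, -202.4, 13.5]
ee_rot: [1.0, 0.006, 0.0, 0.0]
contact_force: [0.2, 1.5, 2.7]
gripper_width: 7.5
grasp_force: 61.2
```

Emit:
play_rows --pt "0 0 10 0 0 0" --pt "0 0 15 0 0 0" --pt "0 0 20 0 0 0" --pt "0 0 20 0 0 0" --pt "0 0 20 0 0 0" --pt "0 16 15 0 0 0.5" --pt "0 25 0 0 0 0.5" --pt "0 30 0 0 0 0.5" --pt "0 30 0 0 0 0.5" --pt "0 30 0 0 0 0.5" --pt "0 30 0 0 0 0.5" --pt "0 30 0 0 0 0.5" --pt "0 30 0 0 0 0.5" --pt "0 30 0 0 0 0.5" --pt "0 30 0 0 0 0.5" --pt "0 30 0 0 0 0" --pt "0 30 0 0 0 0" --pt "0 30 0 0 0 0" --pt "0 30 0 0 0 0" --pt "5 30 0 0 0 0"

```text
clock: 22.08
position: [446.4, 229.7, 112.8]
ee_rot: [0.964, 0.265, -0.001, 0.0]
contact_force: [0.2, 0.2, -0.1]
gripper_width: 8.0
grasp_force: 60.8
```

Emit:
play_rows --pt "22 25 0 0 0 0" --pt "30 20 0 0 0 0" --pt "30 0 0 0 0 0" --pt "30 0 0 0 0 0" --pt "0 0 0 0 0 0" --pt "0 0 -15 0 0 0" --pt "0 0 -20 0 0 0" --pt "0 0 -20 0 0 0" --pt "0 0 -15 0 0 0" --pt "0 0 -6 0 0 0" --pt "0 0 -5 0 0 0" --pt "0 0 -3 0 0 0" --pt "0 0 -2 0 0 0" --pt "0 0 -1 0 0 0" --pt "0 0 0 0 0 0" --pt "0 0 0 0 0 0"

```text
clock: 23.42
position: [559.9, 273.9, 26.7]
ee_rot: [0.964, 0.265, 0.001, -0.0]
contact_force: [0.5, 0.3, -0.4]
gripper_width: 7.9
grasp_force: 60.8
```

Emit:
play_rows --pt "0 0 -1 0 0 0" --pt "0 0 0 0 0 0" --pt "0 0 0 0 0 0"

```text
clock: 23.67
position: [560.0, 273.9, 25.5]
ee_rot: [0.964, 0.265, 0.001, -0.0]
contact_force: [-0.7, 0.1, 1.9]
gripper_width: 7.8
grasp_force: 61.2
```

Emit:
play_rows --pt "0 0 0 0 0 0" --pt "0 0 0 0 0 0" --pt "0 0 0 0 0 0" --pt "0 0 0 0 0 0" --pt "0 0 10 0 0 0" --pt "0 0 20 0 0 0" --pt "0 0 30 0 0 0" --pt "0 0 30 0 0 0" --pt "0 0 0 0 0 0" --pt "0 0 0 0 0 0" --gripper 0.4

```text
clock: 24.5
position: [560.8, 274.6, 118.2]
ee_rot: [0.964, 0.265, 0.003, -0.001]
contact_force: [-0.3, -0.4, 0.2]
gripper_width: 34.1
grasp_force: 0.0
```

```bash
python3 - <<'E'
from loc import *
t=grab('top')
for n in('c1','c2'): print(n,look(t,C0[n]))
s=read_state();print(s['position'],s['gripper_width'],s['joints'].round(2))
E
```

```text
c1 ([0.3, 0.7], array([662.5, -54.5]), 75.5, 1.01)
c2 ([0.4, 0.6], array([ 662.3, -188.6]), 91.7, 1.003)
[559.68607671 273.81125768 116.18726704] 34.120380201575784 [ 0.71  0.47 -0.14 -0.   -0.96  1.39]
```

Emit:
play_rows --pt "17 -10 0 0 0 0.4" --pt "20 -20 0 0 0 0.5" --pt "20 -25 0 0 0 0.5" --pt "20 -25 0 0 0 0.5" --pt "15 -25 0 0 0 0.5" --pt "15 -25 0 0 0 0.5" --pt "0 -25 0 0 0 0.5" --pt "0 -25 0 0 0 0.5" --pt "0 -25 0 0 0 0.5" --pt "0 -25 0 0 0 0.5" --pt "0 -25 0 0 0 0.5" --pt "0 -25 0 0 0 0.5" --pt "0 -25 0 0 0 0.5" --pt "0 -15 0 0 0 0.5" --pt "0 -10 -5 0 0 0.5" --pt "0 0 -10 0 0 0" --pt "0 0 -10 0 0 0" --pt "0 0 0 0 0 0"

```text
clock: 26.05
position: [664.2, -55.9, 85.8]
ee_rot: [0.793, 0.609, -0.003, -0.002]
contact_force: [-0.3, 0.4, -0.9]
gripper_width: 33.9
grasp_force: 0.0
```

Emit:
play_rows --pt "0 0 -15 0 0 0" --pt "0 0 -15 0 0 0" --pt "0 0 -15 0 0 0" --pt "0 0 -15 0 0 0" --pt "0 0 -8 0 0 0" --pt "0 0 -6 0 0 0" --pt "0 0 -4 0 0 0" --pt "0 0 0 0 0 0"

```text
clock: 26.72
position: [666.4, -56.0, 11.3]
ee_rot: [0.793, 0.61, -0.0, -0.0]
contact_force: [0.2, -0.5, 0.4]
gripper_width: 34.3
grasp_force: 0.0
```

Emit:
play_rows --pt "0 0 0 0 0 0" --pt "0 0 0 0 0 0" --pt "0 0 0 0 0 0" --pt "0 0 0 0 0 0" --pt "0 0 0 0 0 0" --pt "0 0 0 0 0 0" --gripper 0

```text
clock: 27.22
position: [666.8, -56.4, 12.4]
ee_rot: [0.793, 0.609, 0.0, 0.0]
contact_force: [-1.2, 0.5, -0.3]
gripper_width: 7.6
grasp_force: 61.1
```

Emit:
play_rows --pt "0 0 10 0 0 0" --pt "0 0 20 0 0 0" --pt "0 0 25 0 0 0" --pt "0 0 25 0 0 0" --pt "0 0 20 0 0 0" --pt "-5 17 0 0 0 0" --pt "-10 30 0 0 0 -0.5" --pt "-12 30 0 0 0 -0.5" --pt "-12 30 0 0 0 -0.5" --pt "-12 30 0 0 0 -0.5" --pt "-12 30 0 0 0 -0.5" --pt "-12 30 0 0 0 -0.5" --pt "-12 30 0 0 0 -0.5" --pt "-12 30 0 0 0 -0.5" --pt "-12 30 0 0 0 -0.5" --pt "-12 30 0 0 0 -0.5" --pt "-12 30 0 0 0 -0.5" --pt "-12 30 0 0 0 -0.5" --pt "-12 30 0 0 0 -0.5" --pt "-12 30 0 0 0 -0.5"

```text
clock: 28.88
position: [494.9, 382.1, 112.9]
ee_rot: [0.959, 0.284, 0.0, -0.0]
contact_force: [0.3, 0.3, -0.9]
gripper_width: 7.8
grasp_force: 61.0
```

Emit:
play_rows --pt "-10 20 0 0 0 -0.4" --pt "-10 10 0 0 0 0" --pt "0 0 0 0 0 0" --pt "0 0 -20 0 0 0" --pt "0 0 -25 0 0 0" --pt "0 0 -20 0 0 0" --pt "0 0 -10 0 0 0" --pt "0 0 -6 0 0 0" --pt "0 0 -3 0 0 0" --pt "0 0 -2 0 0 0" --pt "0 0 -1 0 0 0" --pt "0 0 -1 0 0 0" --pt "0 0 0 0 0 0"

```text
clock: 29.97
position: [477.5, 407.3, 43.0]
ee_rot: [0.963, 0.268, 0.003, 0.002]
contact_force: [-25.3, -26.6, 82.0]
gripper_width: 8.3
grasp_force: 99.6
```

Emit:
play_rows --pt "0 0 20 0 0 0" --pt "0 0 30 0 0 0" --pt "0 0 30 0 0 0" --pt "10 -13 0 0 0 0" --pt "10 -13 0 0 0 0" --pt "0 0 0 0 0 0" --pt "0 0 0 0 0 0"

```text
clock: 30.55
position: [496.2, 382.9, 104.4]
ee_rot: [0.965, 0.264, -0.0, 0.0]
contact_force: [-0.4, 0.3, -0.6]
gripper_width: 7.7
grasp_force: 61.6
```

```bash
python3 - <<'E'
from loc import *
t=grab('top');d=grab('scene')
print(look(t,C0['c2']))
s=read_state();print(s['position'],s['gripper_width'],s['grasp_force'],s['joints'].round(2))
a=cv2.resize(d['image'][195:395,370:530],(480,600),interpolation=cv2.INTER_CUBIC)
b=cv2.resize(t['image'][190:370,70:280],(320,274),interpolation=cv2.INTER_AREA)
o=np.zeros((600,800,3),np.uint8);o[:,:480]=a;o[:274,480:]=b
cv2.imwrite('pics/p1.png',o[:,:,::-1])
E
```

```text
([0.4, 0.6], array([ 662.3, -188.6]), 91.7, 1.001)
[495.63776946 383.95548772 103.897472  ] 7.711500369273884 61.59116506576538 [ 0.92  0.49 -0.14 -0.   -0.94  1.19]
```

View pics/p1.png

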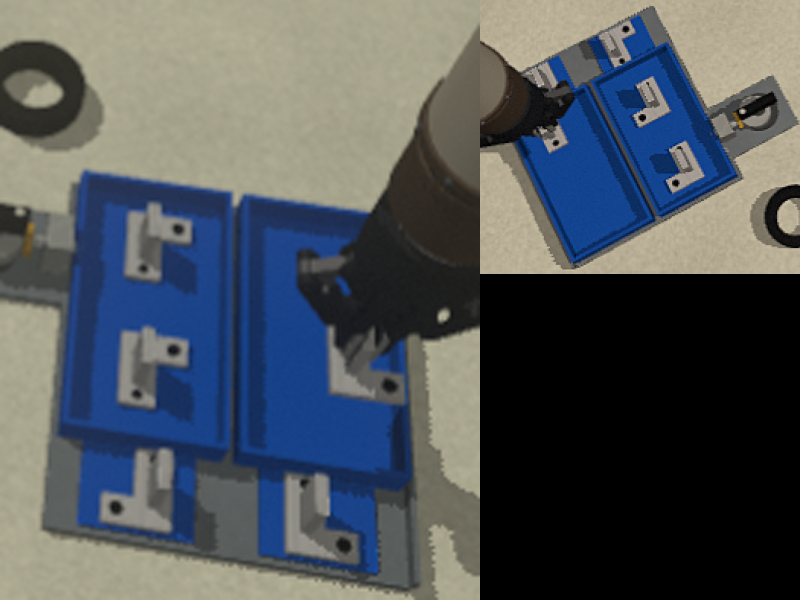

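Emit:
play_rows --pt "6 -10 0 0 0 0" --pt "0 0 0 0 0 0" --pt "0 0 -15 0 0 0" --pt "0 0 -20 0 0 0" --pt "0 0 -20 0 0 0" --pt "0 0 -10 0 0 0" --pt "0 0 -6 0 0 0" --pt "0 0 -3 0 0 0" --pt "0 0 -2 0 0 0" --pt "0 0 -1 0 0 0" --pt "0 0 0 0 0 0" --pt "0 0 0 0 0 0"

```text
clock: 31.65
position: [502.0, 375.1, 27.8]
ee_rot: [0.964, 0.265, 0.001, -0.0]
contact_force: [-0.5, -0.2, -1.4]
gripper_width: 7.7
grasp_force: 61.5
```

Emit:
play_rows --pt "0 0 -1 0 0 0" --pt "0 0 0 0 0 0" --pt "0 0 0 0 0 0"

```text
clock: 31.9
position: [501.7, 374.7, 26.3]
ee_rot: [0.964, 0.265, 0.0, -0.0]
contact_force: [0.4, 0.3, -1.3]
gripper_width: 7.8
grasp_force: 61.5
```

Emit:
play_rows --pt "0 0 -1 0 0 0" --pt "0 0 -1 0 0 0" --pt "0 0 0 0 0 0" --pt "0 0 0 0 0 0"

```text
clock: 32.23
position: [501.8, 374.8, 24.3]
ee_rot: [0.964, 0.265, 0.0, -0.0]
contact_force: [-1.0, 0.1, 1.5]
gripper_width: 7.9
grasp_force: 61.9
```

Emit:
play_rows --pt "0 0 0 0 0 0" --pt "0 0 0 0 0 0" --pt "0 0 0 0 0 0" --pt "0 0 0 0 0 0" --pt "0 0 10 0 0 0" --pt "0 0 20 0 0 0" --pt "0 0 30 0 0 0" --pt "0 0 35 0 0 0" --pt "0 0 0 0 0 0" --pt "0 0 0 0 0 0" --gripper 0.4

```text
clock: 33.07
position: [502.8, 376.0, 122.6]
ee_rot: [0.964, 0.265, 0.003, -0.002]
contact_force: [-1.0, 0.4, -0.4]
gripper_width: 34.1
grasp_force: 0.0
```

Emit:
play_rows --pt "8 -25 0 0 0 -1" --pt "8 -25 0 0 0 -1" --pt "8 -25 0 0 0 -1" --pt "8 -25 0 0 0 -1" --pt "8 -25 0 0 0 -1" --pt "8 -25 0 0 0 -1" --pt "8 -25 0 0 0 -1" --pt "8 -25 0 0 0 -1" --pt "8 -25 0 0 0 -1" --pt "8 -25 0 0 0 -1" --pt "8 -25 0 0 0 -1" --pt "8 -25 0 0 0 -1" --pt "8 -25 0 0 0 -1" --pt "8 -25 0 0 0 -1" --pt "8 -25 0 0 0 -1" --pt "8 -25 0 0 0 -1" --pt "8 -25 0 0 0 -1" --pt "8 -25 0 0 0 -1" --pt "8 -25 0 0 0 -1" --pt "8 -25 0 0 0 -0.9"

```text
clock: 34.73
position: [661.0, -126.6, 117.8]
ee_rot: [0.713, -0.701, -0.001, 0.001]
contact_force: [0.2, 0.5, 0.1]
gripper_width: 34.2
grasp_force: 0.0
```

Emit:
play_rows --pt "4 -25 0 0 0 0" --pt "0 -25 0 0 0 0" --pt "0 -10 0 0 0 0" --pt "0 0 0 0 0 0" --pt "0 0 0 0 0 0"

```text
clock: 35.15
position: [664.9, -185.4, 118.1]
ee_rot: [0.715, -0.699, -0.001, 0.0]
contact_force: [0.5, 1.3, 0.0]
gripper_width: 33.9
grasp_force: 0.0
```

```bash
python3 - <<'E'
from loc import *
t=grab('top')
print(look(t,C0['c2']),look(t,(506,373,30.9,1),18))
s=read_state();print(s['position'],s['joints'].round(2),np.degrees(s['joints'][0]+s['joints'][5]))
E
```

```text
([[392.1, 225.7], [409.6, 214.4]], None) ([1.8, 1.8], array([503., 375.]), 30.7, 1.008)
[ 665.20261469 -184.59771455  118.40878245] [-0.04  0.57  0.05 -0.   -1.05  0.06] 1.319531839920738
```

Emit:
play_rows --pt "1 -5 -15 0 0 0" --pt "0 0 -20 0 0 0" --pt "0 0 -20 0 0 0" --pt "0 0 -15 0 0 0" --pt "0 0 -15 0 0 0" --pt "0 0 -10 0 0 0" --pt "0 0 -6 0 0 0" --pt "0 0 -4 0 0 0" --pt "0 0 0 0 0 0" --pt "0 0 0 0 0 0"

```text
clock: 36.03
position: [667.2, -190.1, 14.6]
ee_rot: [0.715, -0.699, 0.0, -0.0]
contact_force: [0.3, -0.0, -0.5]
gripper_width: 34.4
grasp_force: 0.0
```

Emit:
play_rows --pt "0 0 0 0 0 0" --pt "0 0 0 0 0 0" --pt "0 0 0 0 0 0" --pt "0 0 0 0 0 0" --pt "0 0 0 0 0 0" --pt "0 0 0 0 0 0" --gripper 0

```text
clock: 36.53
position: [666.9, -190.4, 14.7]
ee_rot: [0.715, -0.699, 0.0, -0.0]
contact_force: [-0.3, 1.2, 4.9]
gripper_width: 7.8
grasp_force: 61.5
```

Emit:
play_rows --pt "0 0 10 0 0 0" --pt "0 0 20 0 0 0" --pt "0 0 25 0 0 0" --pt "0 0 25 0 0 0" --pt "0 0 20 0 0 0"

```text
clock: 36.95
position: [667.2, -190.5, 116.2]
ee_rot: [0.715, -0.699, 0.001, -0.001]
contact_force: [-0.0, 1.1, -1.2]
gripper_width: 8.1
grasp_force: 60.7
```

Emit:
play_rows --pt "-12 25 0 0 0 -0.5" --pt "-12 25 0 0 0 -0.5" --pt "-12 25 0 0 0 -0.5" --pt "-12 25 0 0 0 -0.5" --pt "-12 25 0 0 0 -0.5" --pt "-12 25 0 0 0 -0.5" --pt "-12 25 0 0 0 -0.5" --pt "-12 25 0 0 0 -0.5" --pt "-12 25 0 0 0 -0.5" --pt "-12 25 0 0 0 -0.5" --pt "-12 25 0 0 0 -0.5" --pt "-12 25 0 0 0 -0.5" --pt "-12 25 0 0 0 -0.5" --pt "-12 25 0 0 0 -0.5" --pt "-12 25 0 0 0 -0.5" --pt "-12 25 0 0 0 -0.5" --pt "-12 25 0 0 0 -0.5" --pt "-12 25 0 0 0 -0.5" --pt "-12 25 0 0 0 -0.5" --pt "-12 25 0 0 0 -0.6"

```text
clock: 38.62
position: [425.9, 310.9, 114.4]
ee_rot: [-0.263, 0.965, 0.0, 0.0]
contact_force: [0.9, -0.3, -1.3]
gripper_width: 7.8
grasp_force: 60.8
```

Emit:
play_rows --pt "-13 15 0 0 0 0" --pt "0 0 0 0 0 0" --pt "0 0 0 0 0 0"

```text
clock: 38.87
position: [413.1, 325.3, 114.2]
ee_rot: [-0.266, 0.964, 0.0, 0.0]
contact_force: [-0.2, 0.4, -1.2]
gripper_width: 7.7
grasp_force: 60.8
```

Position is right; lower to 27.

Emit:
play_rows --pt "0 0 -15 0 0 0" --pt "0 0 -20 0 0 0" --pt "0 0 -20 0 0 0" --pt "0 0 -15 0 0 0" --pt "0 0 -8 0 0 0" --pt "0 0 -5 0 0 0" --pt "0 0 -3 0 0 0" --pt "0 0 -1 0 0 0" --pt "0 0 -1 0 0 0" --pt "0 0 0 0 0 0" --pt "0 0 0 0 0 0"

```text
clock: 39.78
position: [414.0, 325.1, 26.7]
ee_rot: [-0.265, 0.964, 0.0, 0.001]
contact_force: [1.2, -0.0, 0.7]
gripper_width: 8.1
grasp_force: 61.0
```

Emit:
play_rows --pt "0 0 0 0 0 0" --pt "0 0 0 0 0 0" --pt "0 0 0 0 0 0" --pt "0 0 0 0 0 0" --pt "0 0 10 0 0 0" --pt "0 0 20 0 0 0" --pt "0 0 30 0 0 0" --pt "0 0 40 0 0 0" --pt "0 -20 10 0 0 0" --pt "0 -30 0 0 0 0" --pt "0 -40 0 0 0 0" --pt "0 -40 0 0 0 0" --pt "0 -40 0 0 0 0" --pt "0 -40 0 0 0 0" --pt "0 -40 0 0 0 0" --pt "0 -40 0 0 0 0" --pt "0 -40 0 0 0 0" --pt "0 -40 0 0 0 0" --pt "0 -40 0 0 0 0" --pt "0 -40 0 0 0 0" --gripper 0.4

```text
clock: 41.45
position: [413.4, -127.2, 137.1]
ee_rot: [-0.265, 0.964, -0.0, 0.001]
contact_force: [0.7, 0.3, 0.4]
gripper_width: 34.5
grasp_force: 0.0
```

Emit:
play_rows --pt "0 -40 0 0 0 0" --pt "0 -40 0 0 0 0" --pt "0 -30 0 0 0 0" --pt "0 -20 0 0 0 0" --pt "0 0 0 0 0 0" --pt "0 0 0 0 0 0" --gripper 0

```text
clock: 41.95
position: [413.3, -256.1, 136.3]
ee_rot: [-0.263, 0.965, 0.0, 0.0]
contact_force: [-0.3, 0.1, -0.9]
gripper_width: -0.2
grasp_force: 0.0
```

```bash
python3 - <<'E'
from loc import *
t=grab('top');im=t['image'];s=read_state();print(s['position'],s['joints'].round(2))
print(ray(t,(506.5,303),71),'hinge',ray(t,(455+53.5,240+18),36))
Y=30.9
for n,c in dict(c1=(503,375,Y,1),c2=(414,325,Y,1),c3=(470,225,Y+180,-1),c4=(556,276,Y+180,-1)).items(): print(n,look(t,c,18))
print(holes(t,252,262,k=20,thr=30))
a=cv2.resize(im[190:370,70:280],(420,360),interpolation=cv2.INTER_CUBIC)
b=cv2.resize(im[235:285,220:270],(360,360),interpolation=cv2.INTER_CUBIC)
c=cv2.resize(im[150:345,300:590],(350,235)); 
o=np.zeros((600,780,3),np.uint8);o[:360,:420]=a;o[:360,420:]=b;o[365:,:350]=c
o[365:565,400:600]=cv2.resize(im[250:330,470:550],(200,200),interpolation=cv2.INTER_CUBIC)
cv2.imwrite('pics/q1.png',o[:,:,::-1])
E
```

```text
[ 413.31252195 -255.31523561  136.27491128] [-0.22  0.24 -0.45 -0.   -0.88 -0.82]
[[ 469.22454188 -387.80262632   71.        ]] hinge [[ 567.50220198 -406.58161993   36.        ]]
c1 ([0.1, 0.1], array([503., 375.]), 30.7, 1.009)
c2 ([1.3, 1.3], array([416.1, 326.7]), 31.3, 1.004)
c3 ([2.1, 2.5], array([470.4, 220.3]), -149.6, 1.045)
c4 ([[174.6, 267.7], [176.9, 246.3]], None)
[(array([252.18, 258.92]), 11146)]
```

View pics/q1.png

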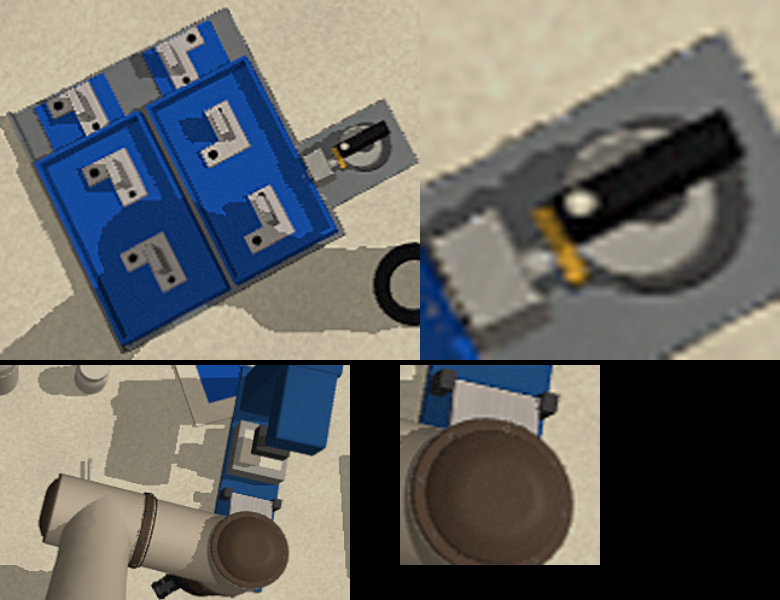

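```bash
python3 - <<'E'
from loc import *
t=grab('top');im=t['image'][235:285,220:270]
up=cv2.resize(im,None,fx=8,fy=8,interpolation=cv2.INTER_CUBIC)
for thr in(25,35,45):
    m=(up.max(2)<thr).astype(np.uint8)
    cs,_=cv2.findContours(m,cv2.RETR_EXTERNAL,cv2.CHAIN_APPROX_NONE);c=max(cs,key=cv2.contourArea)
    b=cv2.boxPoints(cv2.minAreaRect(c)); P=ray(t,(b+.5)/8-.5+[220,235],66)[:,:2]
    e=np.roll(P,-1,0)-P; l=np.linalg.norm(e,axis=1); i=l.argmax(); print(thr,l.round(1),np.degrees(np.arctan2(e[i,1],e[i,0])),P.mean(0))
def f(x,y): return (x-420)/7.2+220-.4, y/7.2+235-.4
# bar top long edges read from picture: upper edge, lower edge, plate edges(z~?)
for n,(p,q,z) in dict(upper=((560,185),(722,110),66),lower=((590,240),(742,165),66),dot_end=((581,204),(725,137),66)).items():
    A=ray(t,[f(*p),f(*q)],z)[:,:2]; v=A[0]-A[1]; print(n,np.degrees(np.arctan2(v[1],v[0])),np.hypot(*v))
A=ray(t,[f(432,175),f(720,37)],4)[:,:2]; v=A[0]-A[1]; print('plate edge',np.degrees(np.arctan2(v[1],v[0])))
E
```

```text
25 [54.  16.4 53.9 16.3] -59.248984222755496 [541.38616794 123.21704739]
35 [55.5 17.6 55.3 17.5] -59.31946737533081 [540.92284285 123.52200051]
45 [57.4 21.  57.2 20.9] -59.31736230391682 [539.36665128 123.43551458]
upper 117.39796727288055 50.08719158697064
lower 118.7703953119027 47.42395177601626
dot_end 117.47211758111759 44.511722455949254
plate edge 118.28413011144141
```

Emit:
play_rows --pt "7 -16 0 0 0 0" --pt "7 -16 0 0 0 0" --pt "7 -16 0 0 0 0" --pt "7 -17 0 0 0 0" --pt "7 -17 0 0 0 0" --pt "7 -17 0 0 0 0" --pt "8 -17 0 0 0 0" --pt "8 -17 0 0 0 0" --pt "0 0 -15 0 0 0" --pt "0 0 -15 0 0 0" --pt "0 0 -15 0 0 0" --pt "0 0 -10 0 0 0" --pt "0 0 -6 0 0 0" --pt "0 0 0 0 0 0" --pt "0 0 0 0 0 0"

```text
clock: 43.3
position: [472.1, -388.0, 75.4]
ee_rot: [-0.265, 0.964, -0.0, 0.0]
contact_force: [0.4, -0.7, 1.0]
gripper_width: 0.2
grasp_force: 0.0
```

Emit:
play_rows --pt "0 0 -4 0 0 0" --pt "0 0 -4 0 0 0" --pt "0 0 -4 0 0 0" --pt "0 0 -4 0 0 0" --pt "0 0 -2 0 0 0" --pt "0 0 0 0 0 0"

```text
clock: 43.8
position: [471.0, -388.4, 56.9]
ee_rot: [-0.265, 0.964, 0.0, -0.001]
contact_force: [-2.5, 1.1, 4.8]
gripper_width: -0.1
grasp_force: 2.1
```

Contact at the expected height. Press on to the stop (reading ≈ 32).

Emit:
play_rows --pt "0 0 -4 0 0 0" --pt "0 0 -4 0 0 0" --pt "0 0 -4 0 0 0" --pt "-1 0 -4 0 0 0" --pt "-1 0 -3 0 0 0" --pt "-1 0 -3 0 0 0" --pt "0 0 0 0 0 0"

```text
clock: 44.38
position: [469.0, -388.3, 36.0]
ee_rot: [-0.265, 0.964, -0.0, 0.0]
contact_force: [-0.6, 3.2, 10.3]
gripper_width: 0.0
grasp_force: 4.7
```

Emit:
play_rows --pt "-1 0 -1 0 0 0" --pt "-1 0 -1 0 0 0" --pt "0 0 -1 0 0 0" --pt "0 0 -1 0 0 0" --pt "0 0 0 0 0 0"

```text
clock: 44.8
position: [468.8, -388.3, 33.0]
ee_rot: [-0.265, 0.964, -0.001, 0.002]
contact_force: [1.0, 5.5, 10.8]
gripper_width: -0.2
grasp_force: 5.2
```

Emit:
play_rows --pt "0 0 -1 0 0 0" --pt "0 0 -1 0 0 0" --pt "0 0 -1 0 0 0" --pt "0 0 -1 0 0 0" --pt "0 0 0 0 0 0"

```text
clock: 45.22
position: [468.8, -388.4, 32.1]
ee_rot: [-0.266, 0.964, -0.002, 0.002]
contact_force: [-3.1, 9.7, 24.8]
gripper_width: 0.3
grasp_force: 12.4
```

Emit:
play_rows --pt "0 0 -1 0 0 0" --pt "0 0 0 0 0 0" --pt "0 0 0 0 0 0" --pt "0 0 0 0 0 0" --pt "0 0 0 0 0 0" --pt "0 0 0 0 0 0" --pt "0 0 0 0 0 0" --pt "0 0 0 0 0 0" --pt "0 0 0 0 0 0" --pt "0 0 0 0 0 0" --pt "0 0 0 0 0 0" --pt "0 0 0 0 0 0"

```text
clock: 46.22
position: [468.8, -388.4, 32.0]
ee_rot: [-0.266, 0.964, -0.002, 0.002]
contact_force: [-4.8, 10.7, 28.4]
gripper_width: -0.0
grasp_force: 14.6
```

Emit:
play_rows --pt "0 0 5 0 0 0" --pt "0 0 6 0 0 0" --pt "0 0 6 0 0 0" --pt "0 0 6 0 0 0" --pt "0 0 6 0 0 0" --pt "0 0 6 0 0 0" --pt "0 0 10 0 0 0" --pt "0 0 20 0 0 0" --pt "0 0 30 0 0 0" --pt "0 0 20 0 0 0" --pt "-5 25 0 0 0 0" --pt "-5 30 0 0 0 0" --pt "-5 30 0 0 0 0" --pt "-5 30 0 0 0 0" --pt "-5 30 0 0 0 0" --pt "0 0 0 0 0 0" --pt "0 0 0 0 0 0"

```text
clock: 47.63
position: [439.8, -242.1, 140.6]
ee_rot: [-0.266, 0.964, 0.001, -0.002]
contact_force: [0.3, 0.1, -0.0]
gripper_width: -0.1
grasp_force: 0.0
```

```bash
python3 - <<'E'
from loc import *
t=grab('top','fin'); grab('scene','fins'); print(read_state()['position'])
d=cv2.imread('pics/fins.png'); a=cv2.imread('pics/fin.png')
cv2.imwrite('pics/finm.png',np.hstack([cv2.resize(a,(400,300)),cv2.resize(d,(400,300))]).repeat(1,0))
E
```

```text
[ 440.90744676 -243.56917296  140.64103837]
```

View pics/finm.png

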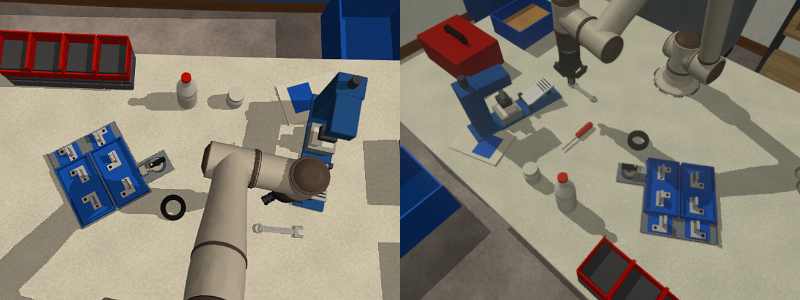

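The picture shows two clamps in each tray, no loose ones left on the bench, the treadle back up and the cam handle still pointing at the plunger.

```bash
python3 -c "
from bench import job_done
print(job_done())"
```

```text
the job is handed in; nothing more can be done
None
```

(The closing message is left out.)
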